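Fill the bottle carrier and lock up its telescoping handle

ROBOT

A 6-joint arm with a two-finger parallel gripper is mounted at the origin on a cart in front of the work surface, level with it; the furniture and walls round the work are solid. World frame = base frame: x ahead of the robot, y to its left, z up, the work surface at z = 0. Lengths are in m, angles in rad, forces in N, time in s.
With the tool pointing down it reaches from about 0.35 to 0.85 m from the base axis. Payload 8.1 kg.
Tool frame: the origin (TCP) lies between the finger pads; the fingertips stand 11 mm ahead of it and the grasp point (between the pads) lies 8 mm behind it (tips_ahead is the z of the fingertips in the tool frame, in m); z points along the fingers, y is the line along which they close (so a half turn about z gives the same grasp; the last joint's range is limited). The gripper opens to 93 mm and grips with 3 to 60 N. Pads are 15 mm wide; open, the fingers measure 128 mm over their backs; the gripper's body (75 mm by 188 mm) begins 65 mm behind the grasp point.
Start: joints at [1.071, 0.13, 1.488, -0, 1.523, -0.085], TCP at [0.242, 0.549, 0.23] pointing down, gripper open.
Joint ranges: [-2.96, 2.96], [-0.89, 2.26], [0.02, 2.5], [-1.34, 4.48], [0, 2.73], [-2.66, 2.66]. Speed limits (rad/s): [2.39, 2.39, 2.79, 3.14, 3.14, 3.14].

INTERFACE

Orientations are given as a rotation vector (axis times angle).
In Python, from plant import read_state, read_camera, close_job, tips_ahead gives the robot as it stands. The module is installed in compiled form; this text tells all that it offers.
- The arm moves only by the tool move_arm, never from a script. Its argument "plan" is a list of rows, each a list of 7 numbers: the turn, a rotation vector about the tool's x, y, z in units of 6 degrees (1.0 is 6 degrees), then the shift along the tool's x, y, z in units of 25 mm (1.0 is 25 mm), then the finger opening in mm, from 0 to 93. A call has exactly 10 rows; each row shifts and turns the commanded pose from where the row before left it, along the tool's axes as they then stand; what a row does not reach is not made up. A row lasts 1/10 s, in which the tool goes at most 50 mm and 8.59 degrees, less where a joint would pass 70% of its speed; a pose out of reach is approached as far as the arm can. A call is refused whole if a number of a shift passes 1 or a number of a turn 1, either way. A call with a gripper value outside its range is refused whole. The fingers move at their own pace and stop on an object; "force" is the grip in N (left out, the last holds). Time passes only in rows, so rows that do not move let the fingers close, or fill a call up. It gives the time, the measured TCP pose, the force, the opening and the grip force at its end, in the units of the state.
- read_state(): the state, without advancing time (a new reading comes with each control period).
- read_camera(name): name is "scene" or "top" or "wrist"; returns a dict with "frame" (400x640x3 uint8, red, green, blue), "z_map" (400x640 float32, m along the optical axis (not along the pixel's ray), 0 where there is no reading), "fx", "fy", "cx", "cy" (pixels), "rvec" (rotation vector, rad) and "tvec" (3), from world to camera coordinates, as OpenCV has them. Camera axes: x right, y down, z forward; pixel columns grow to the right and rows downward; lengths in m; the calibration is good to about 2 mm. A picture is of the moment at which its call begins.
- close_job(): hands the job in; it is judged then, once.
The state is a dict: "t": time; "q": joint angles; "dq": joint speeds; "joint_torque": joint torques, N m; "tool_pos": TCP position; "orientation": TCP orientation; "force": force on the tool from outside, world axes, zero at the start; "wrist_torque": the same for the moment, N m; "opening": finger opening in m; "gripper_force": force on a finger pad.
Only numpy, scipy, OpenCV 4.12 (cv2) and the standard library are available. Lean on these libraries where they do the work, as an engineer would, in place of code of your own. Each camera call takes 0.05 s, during which the arm holds its last target. There are 200 camera calls.

TASK

Get the bottle carrier ready to be carried to the bottle bank: stand the two empty bottles from the bench upright in its two empty cells, one in each, lowering them in rather than dropping them. Then pull its telescoping handle straight up until the red lock button clicks out of the sleeve, so that the handle stays up when you let go. The two bottles already in the carrier stay in their cells, and neither a bottle nor the jar of nails may be knocked over.

Things in the scene. Friction and masses are not known exactly. Their poses are not given: they have to be found in the camera images.
- carrier: Plywood carrier for four bottles, 204 (x) x 142 (y) mm, fixed to the bench. Origin under its centre; z up. A 56 mm hand aisle runs along y through the middle; each side of it (-x front, +x back) has two square cells 62 mm wide, centres at x +-65, y +-34 mm, walls 6 mm. Outer walls 90 mm high, inner 84. A square sleeve, 18 mm wide, 135 mm high, stands outside each end (x 0, y +-80 mm).
- free_front (a point): Centre of the floor of the empty cell of the front row (carrier x = -65, y = -34 mm), 8 mm above the bench. Axes as the carrier's. A bottle standing in the cell has its top 196 mm above the bench.
- free_back (a point): Centre of the floor of the empty cell of the back row (carrier x = +65, y = -34 mm), 8 mm above the bench. Axes as the carrier's.
- full_front (a point): Centre of the floor of the other front cell (carrier x = -65, y = +34 mm), where bottle_c stands.
- full_back (a point): Centre of the floor of the other back cell (carrier x = +65, y = +34 mm), where bottle_d stands.
- bottle_a_mid (a point): Bottle on the bench, to be loaded: empty clear-glass bottle with a red cap, 188 mm tall, standing upright: body 55 mm across, shoulder, then from about 137 mm up a neck and cap at most 32 mm across; about 0.2 kg. The point is on its axis at half height, 93 mm above its underside; z is up the bottle.
- bottle_b_mid (a point): Second bottle on the bench, to be loaded: the same shape as bottle_a; the point likewise at half height.
- bottle_a: Bottle a itself; origin at the centre of its underside.
- bottle_b: Bottle b itself; origin at the centre of its underside.
- bottle_c_mid (a point): Bottle of the same shape already standing in the carrier, point at half height.
- bottle_d_mid (a point): Bottle of the same shape already standing in the carrier, point at half height.
- handle_grip (a point): Centre of the handle's grip: black rubber roll, 19 mm across (end rims 22), 90 mm long, lying level along the carrier's y above the aisle, in the middle of a 10 mm steel crossbar whose legs slide in the end sleeves. Pushed in, it is 150 mm above the bench, between the bottles (36 mm from its axis to their bodies on either side). Axes as the carrier's.
- handle (a joint): How far the handle is pulled up, m: 0 pushed in, the lock catches between 0.098 and 0.1015, where a firm stop ends the travel; locked and let go it rests at about 0.098. Pulling takes about 5 N; unlocked, it sinks back when let go.
- lock_button (a joint): How far the red spring button, 8 mm across, has come out of the hole near the top of the sleeve at the carrier's -y end, m: about 0 inside the sleeve, 0.0075 clicked out. It clicks out by itself when the handle is fully up, and then holds the handle up.
- jar_mid (a point): Bystander: glass jar of nails with a yellow lid, 70 mm across, 97 mm tall; point at half height.
Mind the look-alikes: they are no part of the job. Leave any orange or yellow look-alike of the part that bears bottle_d_mid alone. Leave any turquoise look-alike of the part that bears bottle_c_mid alone.

How it is judged:
By the outcome, as a careful person would: the job done as asked, in the order asked, and still so for the second after the job is handed in, with the robot touching nothing.
It also fails if it takes over 53 s, if anything falls off the work surface, if the arm or the gripper's body presses on something with over 40 N, if the wrist force passes 120 N, or if a joint passes its speed limit or range.

## Working session

There is one attempt and no reset: what is moved stays moved. The work goes in short steps, Python scripts to look and compute and a tool call to move; the robot and the scene stay as the last step left them, time stands still between calls to the robot, and variables do not carry over. Pictures are saved under pics/ and viewed, at most 10 in all, crops included, and the job is handed in when it is done.

Besides the shell and the picture viewer there is one more tool, called as name([rows], argument=value, ...), one row to a line, values as JSON. move_arm: Moves the arm, as the interface text tells. Its arguments: {"type":"object","properties":{"plan":{"type":"array","items":{"type":"array","items":{"type":"number"}}},"force":{"type":"number"}},"required":["plan"]}

```bash
mkdir -p pics
cat > h.py <<'E'
import numpy as np, cv2
from plant import *
from scipy.spatial.transform import Rotation as R
def cam(n):
    c=read_camera(n); c['R']=R.from_rotvec(np.ravel(c['rvec'])).as_matrix(); c['t']=np.ravel(c['tvec']); return c
def world(c):
    v,u=np.mgrid[0:400,0:640]; z=c['z_map']
    p=np.stack([(u-c['cx'])/c['fx']*z,(v-c['cy'])/c['fy']*z,z],-1)
    return (p-c['t'])@c['R']
def ray(c,u,v,h):
    d=c['R'].T@np.array([(u-c['cx'])/c['fx'],(v-c['cy'])/c['fy'],1]); o=-c['R'].T@c['t']
    return o+d*(h-o[2])/d[2]
def save(c,n): cv2.imwrite('pics/'+n+'.png',c['frame'][:,:,::-1])
E
python3 - <<'E'
from h import *
for n in ('scene','top'):
    c=cam(n); save(c,n+'0'); print(n,-c['R'].T@c['t'],c['R'][2],c['fx']); np.savez('pics/'+n+'0.npz',**c)
s=read_state();print(s['t'],s['tool_pos'],s['orientation'],tips_ahead)
print(R.from_rotvec(s['orientation']).as_matrix())
E
```

```text
scene [ 0.19575016 -0.83688572  0.94572677] [ 0.29940899  0.65809281 -0.69084594] 393.2335660688644
top [ 0.1719431  -0.2022296   1.52536648] [ 0.26084558  0.12389463 -0.95739736] 502.8334347066748
0.1 [0.2415289  0.54866939 0.22868305] [-6.46748597e-01 -3.07382310e+00  2.61924622e-03] 0.011
[[-9.15212756e-01  4.02970188e-01 -7.99020290e-04]
 [ 4.02970964e-01  9.15211474e-01 -1.53610768e-03]
 [ 1.12266938e-04 -1.72784732e-03 -9.99998501e-01]]
```

View pics/scene0.png

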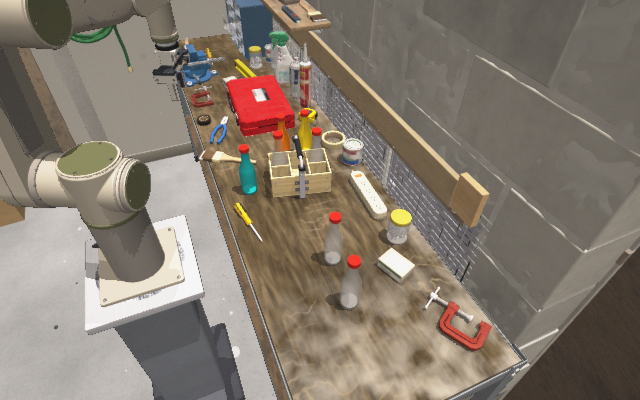

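View pics/top0.png

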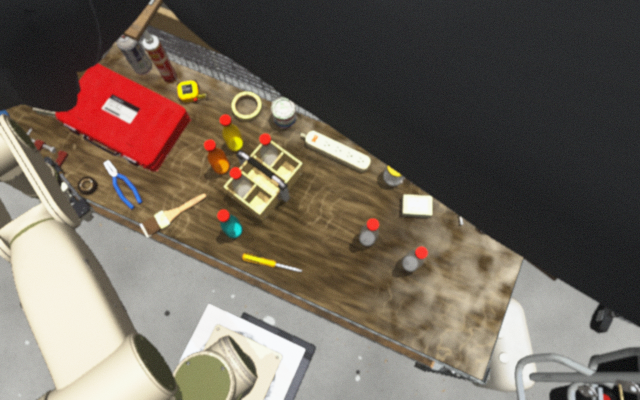

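Candidates for clear bottles: scene caps (335,217) and (354,262) are the clear ones on the bench. The turquoise (244,149), orange (278,135) and yellow (~305,115) bottles are look-alikes, and the caps in the carrier are at (297,152)/(316,132). In the top view the bench bottles' caps are at (373,225) and (421,253), the carrier's at (235,173) and (265,140).

Run:
```python
from h import *
for n in ('top','scene'):
    c=dict(np.load(f'pics/{n}0.npz')); hsv=cv2.cvtColor(c['frame'],cv2.COLOR_RGB2HSV)
    m=(((hsv[...,0]<6)|(hsv[...,0]>174))&(hsv[...,1]>190)&(hsv[...,2]>110)).astype(np.uint8)
    W=world(c); k,l,s,ce=cv2.connectedComponentsWithStats(m)
    for i in range(1,k):
        if 20<s[i,4]<400:
            w=W[(l==i)&(c['z_map']>0)]
            print(n,s[i,4],ce[i].round(1),'ray.18',ray(c,*ce[i],.182).round(3),'dep',np.median(w,0).round(3) if len(w) else None)
    if n=='top':
        # carrier rim points z .08-.094, plywood
        q=(abs(W[...,2]-.087)<.012)&(c['z_map']>0)
        q[:, :220]=0;q[:,310:]=0;q[:130]=0;q[220:]=0
        P=W[q][:,:2].astype(np.float32);print(len(P),cv2.minAreaRect(P))
        f=c['frame'][110:240,180:330,::-1]
        f2=c['frame'][190:290,340:440,::-1]
        cv2.imwrite('pics/crop1.png',np.hstack([cv2.resize(f,(480,416),interpolation=2),cv2.resize(f2,(300,416),interpolation=2)]))
```

```text
top 99 [224.9 119.7] ray.18 [0.639 0.314 0.182] dep [0.638 0.312 0.187]
top 96 [264.7 138.8] ray.18 [0.632 0.181 0.182] dep [0.627 0.178 0.196]
top 105 [209.4 145. ] ray.18 [0.55  0.318 0.182] dep [0.548 0.316 0.187]
top 48 [156.9 161.6] ray.18 [0.443 0.432 0.182] dep [0.472 0.499 0.038]
top 104 [235.  172.7] ray.18 [0.504 0.213 0.182] dep [0.501 0.208 0.195]
top 114 [223.  214.9] ray.18 [0.381 0.187 0.182] dep [0.38  0.186 0.187]
top 108 [372.5 223.9] ray.18 [ 0.526 -0.199  0.182] dep [ 0.524 -0.199  0.188]
top 96 [420.8 252.4] ray.18 [ 0.506 -0.348  0.182] dep [ 0.504 -0.347  0.188]
top 22 [606.2 397.2] ray.18 [ 0.354 -0.897  0.182] dep [ 0.452 -1.27  -0.541]
1055 ((0.5722669363021851, 0.17418235540390015), (0.2798302173614502, 0.24284732341766357), 37.84237289428711)
scene 48 [304.2 112.8] ray.18 [0.638 0.312 0.182] dep [0.635 0.307 0.186]
scene 62 [316.  131.2] ray.18 [0.632 0.189 0.182] dep [0.625 0.175 0.193]
scene 68 [243.2 148.2] ray.18 [0.38  0.188 0.182] dep [0.379 0.182 0.187]
scene 108 [335.  217.2] ray.18 [ 0.525 -0.198  0.182] dep [ 0.523 -0.202  0.187]
scene 143 [353.8 261.1] ray.18 [ 0.506 -0.347  0.182] dep [ 0.504 -0.35   0.187]
```

View pics/crop1.png

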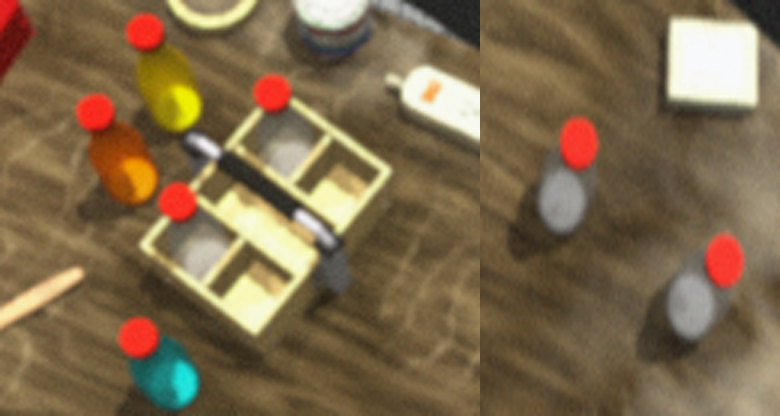

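Run:
```python
from h import *
c=dict(np.load('pics/top0.npz'));W=world(c)
for u,v in [(400,150),(420,165),(350,100),(450,150),(480,215),(393,172),(560,290),(300,60)]: print((u,v),W[v,u].round(3),c['z_map'][v,u])
P=[ray(c,u,v,.09)[:2] for u,v in [(224.7,186.6),(259,214),(301.9,163.1)]]
print(np.round(P,4),[np.linalg.norm(P[1]-P[i]) for i in (0,2)])
cc=(P[0]+P[2])/2; d=P[2]-P[1]; e=P[0]-P[1]
print('centre',cc,'yaw',np.degrees(np.arctan2(d[1],d[0])),np.degrees(np.arctan2(-e[0],e[1])))
# refine: rect fit to rim depth points, excluding handle/bottles
q=(W[...,2]>.08)&(W[...,2]<.096)&(c['z_map']>0)
dd=(W[...,:2]-cc);a=-.245;X=dd@[np.cos(a),np.sin(a)];Y=dd@[-np.sin(a),np.cos(a)]
q&=(abs(X)<.115)&(abs(Y)<.085)
r=cv2.minAreaRect(W[q][:,:2].astype(np.float32));print(q.sum(),r, X[q].min(),X[q].max(),Y[q].min(),Y[q].max())
# handle grip: dark pts at z .14-.165
g=(W[...,2]>.14)&(W[...,2]<.17)&(abs(X)<.03)&(abs(Y)<.09); dark=g&(c['frame'].max(-1)<70)
w=W[dark];print(len(w),w.mean(0)); print(np.polyfit(w[:,1],w[:,0],1))
# jar
s=dict(np.load('pics/scene0.npz'));print('jar',ray(s,400,217,.097), world(s)[217,400])
w=world(s); q=(w[...,2]>.25)&(w[...,0]>.3)&(w[...,0]<.95)&(w[...,1]>-.6)&(w[...,1]<.45); print('tall',q.sum(),np.percentile(w[q],[0,1,10,50],axis=0).round(2) if q.sum() else'')
```

```text
(400, 150) [ 0.291 -0.199  1.253] 0.29184285
(420, 165) [ 0.287 -0.213  1.253] 0.28984764
(350, 100) [ 0.304 -0.162  1.262] 0.29183102
(450, 150) [ 0.28  -0.222  1.301] 0.24058191
(480, 215) [ 0.275 -0.255  1.248] 0.28618634
(393, 172) [ 0.721 -0.194  0.098] 1.5113038
(560, 290) [ 0.864 -1.116 -0.856] 2.3474717
(300, 60) [ 0.31  -0.128  1.274] 0.28602153
[[0.4751 0.2495]
 [0.4409 0.118 ]
 [0.6379 0.0693]] [np.float64(0.13586960392590855), np.float64(0.20295858974766795)]
centre [0.55649495 0.15937741] yaw -13.872285840231037 -14.582429677439752
753 ((0.5562928318977356, 0.1594691276550293), (0.16977252066135406, 0.20618444681167603), 76.00344848632812) -0.10335461218341696 0.10291838737391458 -0.08484405874651355 0.08491889910726538
146 [0.55598322 0.16449672 0.15803411]
[0.19913891 0.52322553]
jar [ 0.74055229 -0.20016733  0.097     ] [ 0.74191581 -0.19857377  0.09487583]
tall 57203 [[ 0.82 -0.6   0.25]
 [ 0.82 -0.59  0.26]
 [ 0.85 -0.54  0.31]
 [ 0.85 -0.36  0.51]]
```

```bash
cat >> h.py <<'E'
def go(x,y,z,yaw=-14,n=10):
    """rows from the measured pose to (x,y,z), tool y at yaw deg, straight down, even steps"""
    s=read_state(); M=R.from_rotvec(s['orientation']); p=np.array(s['tool_pos'])
    a=np.radians(yaw); yv=np.array([np.cos(a),np.sin(a),0]); zv=np.array([0,0,-1.])
    T=R.from_matrix(np.stack([np.cross(yv,zv),yv,zv],1)); tot=(M.inv()*T).as_rotvec()
    st=R.from_rotvec(tot/n); d=(np.array([x,y,z])-p)/n
    for i in range(n):
        print(np.round(np.r_[np.degrees(tot/n)/6, (M*st if 0 else M).inv().apply(d)/.025],2).tolist()); M=M*st
    print('tool_pos',p.round(4),'t',s['t'],'open',s['opening'],'F',np.round(s['force'],1))
E
python3 -c "
from h import *
go(.525,-.199,.27,n=32)"
```

```text
[-0.0, 0.0, 0.42, -0.7, -0.71, -0.05]
[-0.0, 0.0, 0.42, -0.73, -0.68, -0.05]
[-0.0, 0.0, 0.42, -0.76, -0.65, -0.05]
[-0.0, 0.0, 0.42, -0.79, -0.61, -0.05]
[-0.0, 0.0, 0.42, -0.81, -0.58, -0.05]
[-0.0, 0.0, 0.42, -0.84, -0.54, -0.05]
[-0.0, 0.0, 0.42, -0.86, -0.51, -0.05]
[-0.0, 0.0, 0.42, -0.88, -0.47, -0.05]
[-0.0, 0.0, 0.42, -0.9, -0.43, -0.05]
[-0.0, 0.0, 0.42, -0.92, -0.39, -0.05]
[-0.0, 0.0, 0.42, -0.94, -0.35, -0.05]
[-0.0, 0.0, 0.42, -0.95, -0.31, -0.05]
[-0.0, 0.0, 0.42, -0.96, -0.27, -0.05]
[-0.0, 0.0, 0.42, -0.97, -0.22, -0.05]
[-0.0, 0.0, 0.42, -0.98, -0.18, -0.05]
[-0.0, 0.0, 0.42, -0.99, -0.14, -0.05]
[-0.0, 0.0, 0.42, -1.0, -0.09, -0.05]
[-0.0, 0.0, 0.42, -1.0, -0.05, -0.05]
[-0.0, 0.0, 0.42, -1.0, -0.01, -0.05]
[-0.0, 0.0, 0.42, -1.0, 0.04, -0.05]
[-0.0, 0.0, 0.42, -1.0, 0.08, -0.05]
[-0.0, 0.0, 0.42, -0.99, 0.12, -0.05]
[-0.0, 0.0, 0.42, -0.99, 0.17, -0.05]
[-0.0, 0.0, 0.42, -0.98, 0.21, -0.05]
[-0.0, 0.0, 0.42, -0.97, 0.25, -0.05]
[-0.0, 0.0, 0.42, -0.95, 0.3, -0.05]
[-0.0, 0.0, 0.42, -0.94, 0.34, -0.05]
[-0.0, 0.0, 0.42, -0.93, 0.38, -0.05]
[-0.0, 0.0, 0.42, -0.91, 0.42, -0.05]
[-0.0, 0.0, 0.42, -0.89, 0.46, -0.05]
[-0.0, 0.0, 0.42, -0.87, 0.5, -0.05]
[-0.0, 0.0, 0.42, -0.85, 0.53, -0.05]
tool_pos [0.2415 0.5487 0.2287] t 0.1 open 0.09279906008045904 F [ 0.3  0.3 -0.1]
```

move_arm([
  [0,0,0.42,-0.7,-0.7,-0.2,70],
  [0,0,0.42,-0.73,-0.68,-0.2,70],
  [0,0,0.42,-0.76,-0.65,-0.2,70],
  [0,0,0.42,-0.79,-0.61,-0.2,70],
  [0,0,0.42,-0.81,-0.58,-0.2,70],
  [0,0,0.42,-0.84,-0.54,-0.2,70],
  [0,0,0.42,-0.86,-0.5,-0.2,70],
  [0,0,0.42,-0.88,-0.47,-0.2,70],
  [0,0,0.42,-0.9,-0.43,0,70],
  [0,0,0.42,-0.92,-0.39,0,70],
])

```text
t: 1.1
tool_pos: [0.3303, 0.3151, 0.2695]
orientation: [-1.304, -2.858, 0.0]
force: [0.2, 0.8, -1.0]
opening: 0.0699
gripper_force: 0.0
```

move_arm([
  [0,0,0.42,-0.94,-0.35,0,70],
  [0,0,0.42,-0.95,-0.3,0,70],
  [0,0,0.42,-0.96,-0.27,0,70],
  [0,0,0.42,-0.97,-0.22,0,70],
  [0,0,0.42,-0.98,-0.18,0,70],
  [0,0,0.42,-0.99,-0.14,0,70],
  [0,0,0.42,-1,-0.09,0,70],
  [0,0,0.42,-1,-0.05,0,70],
  [0,0,0.42,-1,-0.01,0,70],
  [0,0,0.42,-1,0.04,0,70],
])

```text
t: 2.1
tool_pos: [0.4179, 0.0812, 0.2693]
orientation: [-1.896, -2.504, 0.001]
force: [0.9, -0.1, -0.0]
opening: 0.0699
gripper_force: 0.0
```

```bash
python3 -c "
from h import *
go(.525,-.199,.265,n=12)"
```

```text
[-0.0, 0.0, 0.41, -1.0, 0.09, 0.01]
[-0.0, 0.0, 0.41, -0.99, 0.13, 0.01]
[-0.0, 0.0, 0.41, -0.98, 0.18, 0.01]
[-0.0, 0.0, 0.41, -0.98, 0.22, 0.01]
[-0.0, 0.0, 0.41, -0.97, 0.26, 0.01]
[-0.0, 0.0, 0.41, -0.95, 0.3, 0.01]
[-0.0, 0.0, 0.41, -0.94, 0.34, 0.01]
[-0.0, 0.0, 0.41, -0.92, 0.38, 0.01]
[-0.0, 0.0, 0.41, -0.91, 0.42, 0.01]
[-0.0, 0.0, 0.41, -0.89, 0.46, 0.01]
[-0.0, 0.0, 0.41, -0.87, 0.5, 0.01]
[-0.0, 0.0, 0.41, -0.84, 0.54, 0.01]
tool_pos [0.4179 0.0812 0.2693] t 2.1 open 0.06986550052172971 F [ 0.9 -0.1 -0. ]
```

move_arm([
  [0,0,0.42,-1,0.09,0,60],
  [0,0,0.42,-1,0.13,0,60],
  [0,0,0.42,-0.98,0.18,0,60],
  [0,0,0.42,-0.98,0.22,0,60],
  [0,0,0.42,-0.97,0.26,0,60],
  [0,0,0.42,-0.95,0.3,0,60],
  [0,0,0.42,-0.94,0.34,0,60],
  [0,0,0.42,-0.92,0.38,0,60],
  [0,0,0.42,-0.9,0.42,0,60],
  [0,0,0.42,-0.89,0.46,0,60],
])

```text
t: 3.1
tool_pos: [0.5067, -0.1526, 0.2691]
orientation: [-2.397, -2.03, 0.001]
force: [0.4, -0.7, 0.1]
opening: 0.0601
gripper_force: 0.0
```

Run:
```python
from h import *
c=cam('wrist');save(c,'w1')
hsv=cv2.cvtColor(c['frame'],cv2.COLOR_RGB2HSV)
m=(((hsv[...,0]<6)|(hsv[...,0]>174))&(hsv[...,1]>170)&(hsv[...,2]>90)).astype(np.uint8)
W=world(c);k,l,s,ce=cv2.connectedComponentsWithStats(m)
for i in range(1,k):
    if s[i,4]>60:
        w=W[(l==i)];w=w[(w[:,2]>.184)&(w[:,2]<.195)];print(s[i],ce[i],ray(c,*ce[i],.188),len(w),w.mean(0) if len(w) else '')
go(.525,-.199,.152,n=6)
```

```text
[ 334  240   41   42 1291] [353.39271882 261.81177382] [ 0.524166   -0.19497078  0.188     ] 1226 [ 0.52426694 -0.19601283  0.18720725]
[-0.0, 0.0, 0.12, -0.26, 0.17, 0.78]
[-0.0, 0.0, 0.12, -0.26, 0.17, 0.78]
[-0.0, 0.0, 0.12, -0.26, 0.17, 0.78]
[-0.0, 0.0, 0.12, -0.26, 0.18, 0.78]
[-0.0, 0.0, 0.12, -0.26, 0.18, 0.78]
[-0.0, 0.0, 0.12, -0.25, 0.18, 0.78]
tool_pos [ 0.5072 -0.1556  0.2688] t 3.15 open 0.060319486056777144 F [-3.4 -0.7 -0.1]
```

View pics/w1.png

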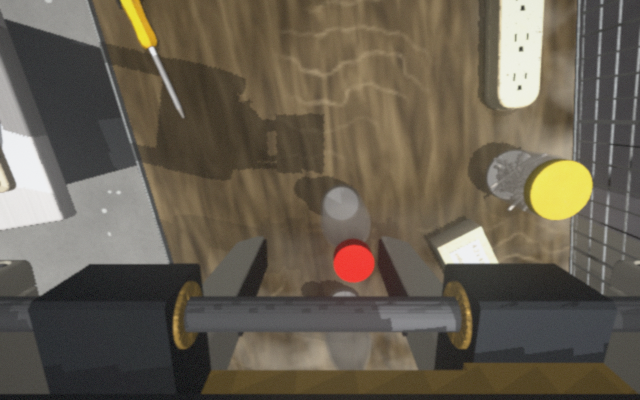

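Wrist view: the clear bottle's red cap is at (353,262), between the fingers and about 45 mm short of the tool axis. The jar's yellow lid (560,190) is well clear. I centre first, then lower.

move_arm([
  [0,0,0.35,-0.75,0.5,0,60],
  [0,0,0.35,-0.7,0.5,0,60],
  [0,0,0,0,0,0,60],
  [0,0,0,0,0,0.5,60],
  [0,0,0,0,0,0.9,60],
  [0,0,0,0,0,0.9,60],
  [0,0,0,0,0,0.9,60],
  [0,0,0,0,0,0.8,60],
  [0,0,0,0,0,0,60],
  [0,0,0,0,0,0,60],
])

```text
t: 4.15
tool_pos: [0.5241, -0.1909, 0.1692]
orientation: [-2.466, -1.944, 0.001]
force: [0.4, 0.4, 0.7]
opening: 0.0597
gripper_force: 0.0
```

```bash
python3 -c "
from h import *
go(.525,-.198,.152,n=1)"
```

```text
[-0.01, -0.0, 0.08, -0.27, 0.1, 0.69]
tool_pos [ 0.5241 -0.1909  0.1692] t 4.15 open 0.059700070061315946 F [0.4 0.4 0.7]
```

move_arm([
  [0,0,0.08,-0.27,0.1,0.3,60],
  [0,0,0,0,0,0.4,60],
  [0,0,0,0,0,0,60],
  [0,0,0,0,0,0,20],
  [0,0,0,0,0,0,20],
  [0,0,0,0,0,0,20],
  [0,0,0,0,0,0,20],
  [0,0,0,0,0,0,20],
  [0,0,0,0,0,0,20],
  [0,0,0,0,0,0,20],
], force=25)

```text
t: 5.15
tool_pos: [0.5256, -0.199, 0.1524]
orientation: [2.476, 1.933, -0.0]
force: [-0.9, 0.6, 3.7]
opening: 0.0282
gripper_force: 25.0
```

```bash
python3 -c "
from h import *
go(.5011,.0742,.285,n=12)"
```

```text
[0.0, 0.0, -0.0, 0.86, -0.3, -0.44]
[0.0, 0.0, -0.0, 0.86, -0.3, -0.44]
[0.0, 0.0, -0.0, 0.86, -0.3, -0.44]
[0.0, 0.0, -0.0, 0.86, -0.3, -0.44]
[0.0, 0.0, -0.0, 0.86, -0.3, -0.44]
[0.0, 0.0, -0.0, 0.86, -0.3, -0.44]
[0.0, 0.0, -0.0, 0.86, -0.3, -0.44]
[0.0, 0.0, -0.0, 0.86, -0.3, -0.44]
[0.0, 0.0, -0.0, 0.86, -0.3, -0.44]
[0.0, 0.0, -0.0, 0.86, -0.3, -0.44]
[0.0, 0.0, -0.0, 0.86, -0.3, -0.44]
[0.0, 0.0, -0.0, 0.86, -0.3, -0.44]
tool_pos [ 0.5256 -0.199   0.1524] t 5.15 open 0.028154967704032467 F [-0.9  0.6  3.7]
```

move_arm([
  [0,0,0,0,0,-0.3,20],
  [0,0,0,0,0,-0.8,20],
  [0,0,0,0.3,0,-1,20],
  [0,0,0,0.6,0.05,-1,20],
  [0,0,0,0.8,0.05,-1,20],
  [0,0,0,0.9,0.05,-0.7,20],
  [0,0,0,1,0.05,-0.2,20],
  [0,0,0,1,0.05,0,20],
  [0,0,0,1,0.05,0,20],
  [0,0,0,1,0.03,0,20],
])

```text
t: 6.15
tool_pos: [0.5738, -0.0399, 0.2774]
orientation: [2.476, 1.933, 0.0]
force: [0.3, -1.1, -2.3]
opening: 0.0281
gripper_force: 25.0
```

move_arm([
  [0,0,0,1,0,0,20],
  [0,0,0,1,0,0,20],
  [0,0,0,1,0,0,20],
  [0,0,0,0.8,0,0,20],
  [0,0,0,0.6,0,0,20],
  [0,0,0,0.4,0,0,20],
  [0,0,0,0.2,0,0,20],
  [0,0,0,0,0,0,20],
  [0,0,0,0,0,0,20],
  [0,0,0,0,0,0,20],
])

```text
t: 7.15
tool_pos: [0.6039, 0.0796, 0.2772]
orientation: [2.477, 1.932, -0.0]
force: [0.7, 0.7, -1.7]
opening: 0.0282
gripper_force: 25.0
```

Run:
```python
from h import *
go(.6113,.1108,.160,n=1)
c=cam('scene');f=c['frame'][90:230,230:400,::-1]
w=cam('wrist')['frame'][:,:,::-1]
cv2.imwrite('pics/p1.png',np.hstack([cv2.resize(f,(400,329),interpolation=2),cv2.resize(w[100:],(400,329))[:, :]]))
```

```text
[0.0, 0.0, -0.02, 1.28, -0.02, 4.69]
tool_pos [0.6039 0.0796 0.2772] t 7.15 open 0.028175376127777683 F [ 0.7  0.7 -1.7]
```

View pics/p1.png

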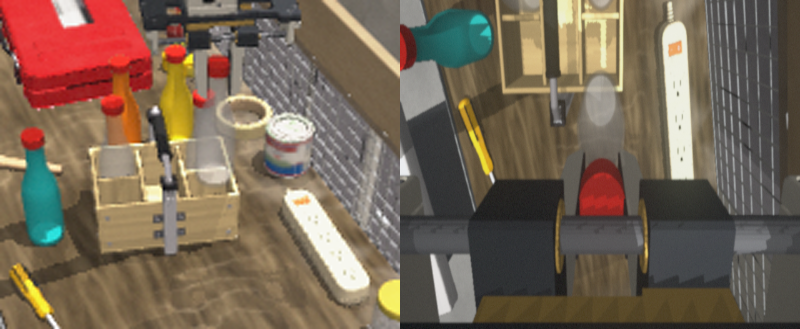

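The bottle hangs upright just short of the back -y cell, in line with it (scene crop: body at ~(213,170), above the back row). I move the last 32 mm and begin to lower.

move_arm([
  [0,0,0,0.4,0,0,20],
  [0,0,0,0.5,-0.02,0,20],
  [0,0,0,0.38,0,0,20],
  [0,0,0,0,0,0,20],
  [0,0,0,0,0,0.3,20],
  [0,0,0,0,0,0.5,20],
  [0,0,0,0,0,0.5,20],
  [0,0,0,0,0,0.5,20],
  [0,0,0,0,0,0.3,20],
  [0,0,0,0,0,0,20],
])

```text
t: 8.25
tool_pos: [0.6102, 0.1113, 0.2224]
orientation: [-2.475, -1.932, 0.004]
force: [1.1, -0.5, -0.8]
opening: 0.028
gripper_force: 25.0
```

Run:
```python
from h import *
go(.6113,.1108,.160,n=1)
s=read_state();print(s['wrist_torque'])
c=cam('top');f=c['frame'][110:230,200:320,::-1]
w=cam('wrist')['frame'][:,:,::-1]
cv2.imwrite('pics/p2.png',np.hstack([cv2.resize(f,(400,400),interpolation=2),cv2.resize(w[:300],(400,400))]))
```

```text
[-0.03, 0.01, -0.01, -0.01, 0.05, 2.49]
tool_pos [0.6102 0.1113 0.2224] t 8.25 open 0.027952945096081885 F [ 1.1 -0.5 -0.8]
[-0.01254979  0.06897339  0.0142861 ]
```

View pics/p2.png

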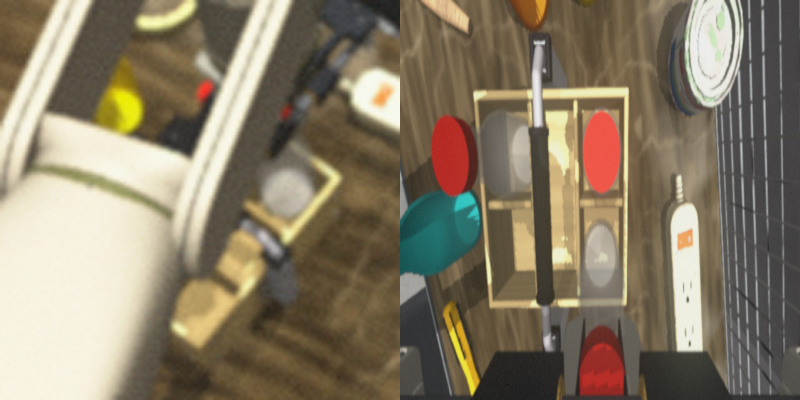

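Top view and wrist view both show the bottle inside the walls of the back -y cell (wrist crop (600,250)), with c and d untouched. I lower on.

move_arm([
  [0,0,0,0,0.03,0.3,20],
  [0,0,0,0,0,0.5,20],
  [0,0,0,0,0,0.5,20],
  [0,0,0,0,0,0.5,20],
  [0,0,0,0,0,0.4,20],
  [0,0,0,0,0,0.15,20],
  [0,0,0,0,0,0.08,20],
  [0,0,0,0,0,0,20],
  [0,0,0,0,0,0,20],
  [0,0,0,0,0,0,20],
])

```text
t: 9.35
tool_pos: [0.6124, 0.1114, 0.1647]
orientation: [2.476, 1.933, 0.002]
force: [-0.4, 0.6, -0.8]
opening: 0.0281
gripper_force: 25.0
```

move_arm([
  [0,0,0,0,0,0.06,20],
  [0,0,0,0,0,0.06,20],
  [0,0,0,0,0,0.05,20],
  [0,0,0,0,0,0,20],
  [0,0,0,0,0,0,20],
  [0,0,0,0,0,0,20],
  [0,0,0,0,0,0,20],
  [0,0,0,0,0,0,20],
  [0,0,0,0,0,0,20],
  [0,0,0,0,0,0,20],
])

```text
t: 10.35
tool_pos: [0.6123, 0.1114, 0.1604]
orientation: [2.476, 1.933, 0.001]
force: [-1.9, 0.0, 5.2]
opening: 0.0282
gripper_force: 25.0
```

Contact (5 N upward), so it stands on the floor. I open to 48 mm and lift.

move_arm([
  [0,0,0,0,0,0,48],
  [0,0,0,0,0,0,48],
  [0,0,0,0,0,0,48],
  [0,0,0,0,0,-0.3,48],
  [0,0,0,0,0,-0.8,48],
  [0,0,0,0,0,-1,48],
  [0,0,0,0,0,-1,48],
  [0,0,0,-0.5,0,-0.9,48],
  [0,0,0,-1,0,0,48],
  [0,0,0,-1,0,0,48],
])

```text
t: 11.35
tool_pos: [0.5973, 0.0504, 0.2616]
orientation: [2.474, 1.933, 0.003]
force: [0.1, 0.1, -0.5]
opening: 0.048
gripper_force: 0.0
```

```bash
python3 -c "
from h import *
go(.505,-.347,.26,n=16)"
```

```text
[0.0, -0.0, 0.0, -1.02, 0.02, 0.0]
[0.0, -0.0, 0.0, -1.02, 0.02, 0.0]
[0.0, -0.0, 0.0, -1.02, 0.02, 0.0]
[0.0, -0.0, 0.0, -1.02, 0.02, 0.0]
[0.0, -0.0, 0.0, -1.02, 0.02, 0.0]
[0.0, -0.0, 0.0, -1.02, 0.02, 0.0]
[0.0, -0.0, 0.0, -1.02, 0.02, 0.0]
[0.0, -0.0, 0.0, -1.02, 0.02, 0.0]
[0.0, -0.0, 0.0, -1.02, 0.02, 0.0]
[0.0, -0.0, 0.0, -1.02, 0.02, 0.0]
[0.0, -0.0, 0.0, -1.02, 0.02, 0.0]
[0.0, -0.0, 0.0, -1.02, 0.02, 0.0]
[0.0, -0.0, 0.0, -1.02, 0.02, 0.0]
[0.0, -0.0, 0.0, -1.02, 0.02, 0.0]
[0.0, -0.0, 0.0, -1.02, 0.02, 0.0]
[0.0, -0.0, 0.0, -1.02, 0.02, 0.0]
tool_pos [0.5973 0.0504 0.2616] t 11.35 open 0.04804506532856962 F [ 0.1  0.1 -0.5]
```

move_arm([
  [0,0,0,-1,0.02,0,60],
  [0,0,0,-1,0.02,0,60],
  [0,0,0,-1,0.02,0,60],
  [0,0,0,-1,0.02,0,60],
  [0,0,0,-1,0.02,0,60],
  [0,0,0,-1,0.02,0,60],
  [0,0,0,-1,0.02,0,60],
  [0,0,0,-1,0.02,0,60],
  [0,0,0,-1,0.02,0,60],
  [0,0,0,-1,0.02,0,60],
])

```text
t: 12.35
tool_pos: [0.5407, -0.194, 0.2603]
orientation: [2.476, 1.933, 0.0]
force: [0.4, 0.2, -0.3]
opening: 0.0602
gripper_force: 0.0
```

move_arm([
  [0,0,0,-1,0.02,0,60],
  [0,0,0,-1,0.02,0,60],
  [0,0,0,-1,0.02,0,60],
  [0,0,0,-1,0.02,0,60],
  [0,0,0,-0.7,0.02,0,60],
  [0,0,0,-0.4,0.02,0,60],
  [0,0,0,-0.2,0,0,60],
  [0,0,0,0,0,0,60],
  [0,0,0,0,0,0,60],
  [0,0,0,0,0,0,60],
])

```text
t: 13.35
tool_pos: [0.512, -0.3215, 0.2597]
orientation: [-2.475, -1.934, -0.0]
force: [-0.2, 0.4, 0.8]
opening: 0.0598
gripper_force: 0.0
```

Run:
```python
from h import *
go(.505,-.347,.153,n=1)
c=cam('wrist')
hsv=cv2.cvtColor(c['frame'],cv2.COLOR_RGB2HSV)
m=(((hsv[...,0]<6)|(hsv[...,0]>174))&(hsv[...,1]>170)&(hsv[...,2]>90)).astype(np.uint8)
W=world(c);k,l,s,ce=cv2.connectedComponentsWithStats(m)
for i in range(1,k):
    if s[i,4]>60: 
        w=W[l==i];w=w[(w[:,2]>.183)&(w[:,2]<.2)];print(s[i],ray(c,*ce[i],.188),len(w),w.mean(0) if len(w) else '')
```

```text
[0.0, -0.0, 0.0, -1.06, -0.03, 4.27]
tool_pos [ 0.512  -0.3215  0.2597] t 13.35 open 0.05975824851854511 F [-0.2  0.4  0.8]
[ 303  229   39   39 1247] [ 0.50623889 -0.34426409  0.188     ] 1245 [ 0.50614607 -0.34463856  0.18723283]
```

move_arm([
  [0,0,0,-0.5,-0.01,0,60],
  [0,0,0,-0.53,-0.01,0,60],
  [0,0,0,0,0,0.1,60],
  [0,0,0,0,0,0.7,60],
  [0,0,0,0,0,1,60],
  [0,0,0,0,0,1,60],
  [0,0,0,0,0,0.9,60],
  [0,0,0,0,0,0.5,60],
  [0,0,0,0,0,0.07,60],
  [0,0,0,0,0,0,60],
])

```text
t: 14.4
tool_pos: [0.505, -0.3474, 0.1532]
orientation: [2.477, 1.933, 0.0]
force: [0.4, -0.9, 0.5]
opening: 0.06
gripper_force: 0.0
```

move_arm([
  [0,0,0,0,0,0,60],
  [0,0,0,0,0,0,20],
  [0,0,0,0,0,0,20],
  [0,0,0,0,0,0,20],
  [0,0,0,0,0,0,20],
  [0,0,0,0,0,0,20],
  [0,0,0,0,0,0,20],
  [0,0,0,0,0,0,20],
  [0,0,0,0,0,0,20],
  [0,0,0,0,0,0,20],
])

```text
t: 15.4
tool_pos: [0.5051, -0.3472, 0.1531]
orientation: [2.476, 1.933, 0.0]
force: [0.6, 0.8, 3.1]
opening: 0.0293
gripper_force: 25.0
```

```bash
python3 -c "
from h import *
go(.4851,.1422,.272,n=1);s=read_state();print(s['gripper_force'])"
```

```text
[0.0, 0.0, -0.01, 18.8, -5.52, -4.76]
tool_pos [ 0.5051 -0.3472  0.1531] t 15.4 open 0.029251278204507708 F [0.6 0.8 3.1]
25.000284874113277
```

move_arm([
  [0,0,0,0,0,-0.3,20],
  [0,0,0,0,0,-0.8,20],
  [0,0,0,0.3,0,-1,20],
  [0,0,0,0.6,-0.2,-1,20],
  [0,0,0,0.9,-0.4,-1,20],
  [0,0,0,1,-0.6,-0.7,20],
  [0,0,0,1,-0.6,-0.2,20],
  [0,0,0,1,-0.6,0,20],
  [0,0,0,1,-0.6,0,20],
  [0,0,0,1,-0.6,0,20],
])

```text
t: 16.4
tool_pos: [0.4581, -0.1592, 0.2778]
orientation: [-2.476, -1.933, 0.0]
force: [0.2, -0.5, -2.6]
opening: 0.0289
gripper_force: 25.0
```

move_arm([
  [0,0,0,1,-0.6,0,20],
  [0,0,0,1,-0.6,0,20],
  [0,0,0,1,-0.4,0,20],
  [0,0,0,1,-0.2,0,20],
  [0,0,0,1,-0.12,0,20],
  [0,0,0,1,0,0,20],
  [0,0,0,1,0,0,20],
  [0,0,0,1,0,0,20],
  [0,0,0,0.8,0,0,20],
  [0,0,0,0.5,0,0,20],
])

```text
t: 17.4
tool_pos: [0.4686, 0.0781, 0.2777]
orientation: [-2.475, -1.934, 0.001]
force: [-0.8, -0.7, -3.5]
opening: 0.0291
gripper_force: 25.0
```

move_arm([
  [0,0,0,0.5,0,0,20],
  [0,0,0,0.4,0,0,20],
  [0,0,0,0.2,0,0,20],
  [0,0,0,0,0,0,20],
  [0,0,0,0,0,0,20],
  [0,0,0,0,0,0,20],
  [0,0,0,0,0,0,20],
  [0,0,0,0,0,0,20],
  [0,0,0,0,0,0,20],
  [0,0,0,0,0,0,20],
])

```text
t: 18.4
tool_pos: [0.4755, 0.1034, 0.2779]
orientation: [2.477, 1.933, 0.0]
force: [0.2, 0.5, -2.9]
opening: 0.0289
gripper_force: 25.0
```

```bash
python3 -c "
from h import *
go(.4851,.1422,.161,n=1);s=read_state();print(s['gripper_force'])"
```

```text
[0.0, -0.0, -0.01, 1.6, -0.0, 4.68]
tool_pos [0.4755 0.1034 0.2779] t 18.4 open 0.028861449322273695 F [ 0.2  0.5 -2.9]
24.999663416347175
```

move_arm([
  [0,0,0,0.5,0,0,20],
  [0,0,0,0.6,0,0,20],
  [0,0,0,0.5,0,0,20],
  [0,0,0,0,0,0,20],
  [0,0,0,0,0,0.3,20],
  [0,0,0,0,0,0.5,20],
  [0,0,0,0,0,0.5,20],
  [0,0,0,0,0,0.5,20],
  [0,0,0,0,0,0.3,20],
  [0,0,0,0,0,0,20],
])

```text
t: 19.4
tool_pos: [0.4841, 0.1419, 0.2233]
orientation: [-2.476, -1.932, 0.004]
force: [-0.0, -0.5, -2.7]
opening: 0.0291
gripper_force: 25.0
```

Run:
```python
from h import *
go(.4851,.1422,.161,n=1)
c=cam('scene');f=c['frame'][90:230,230:400,::-1]
w=cam('wrist')['frame'][:,:,::-1]
cv2.imwrite('pics/p3.png',np.hstack([cv2.resize(f,(400,400),interpolation=2),cv2.resize(w[:300],(400,400))]))
```

```text
[-0.03, 0.01, -0.01, 0.02, 0.04, 2.49]
tool_pos [0.4841 0.1419 0.2233] t 19.4 open 0.029065318331726635 F [-0.  -0.5 -2.7]
```

View pics/p3.png

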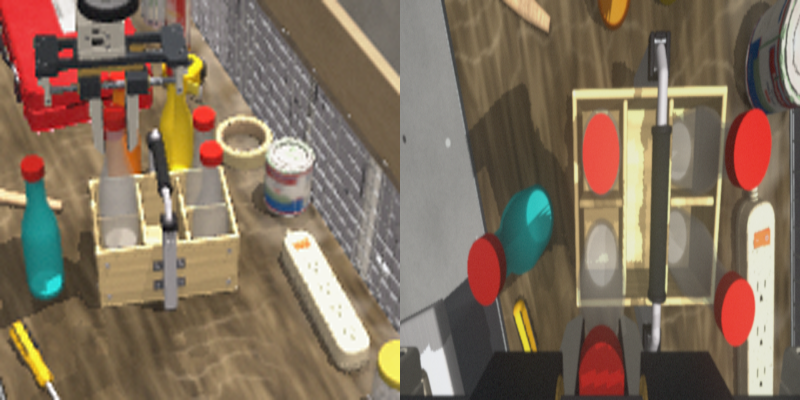

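The bottle is inside the front -y cell (wrist crop (600,255)), the one in the back cell stands (cap at (210,153) on the left), and c and d are in place. I lower to the floor.

move_arm([
  [0,0,0,0.01,0.03,0.3,20],
  [0,0,0,0,0,0.5,20],
  [0,0,0,0,0,0.5,20],
  [0,0,0,0,0,0.5,20],
  [0,0,0,0,0,0.35,20],
  [0,0,0,0,0,0.15,20],
  [0,0,0,0,0,0.08,20],
  [0,0,0,0,0,0.06,20],
  [0,0,0,0,0,0,20],
  [0,0,0,0,0,0,20],
])

```text
t: 20.5
tool_pos: [0.4863, 0.1424, 0.1649]
orientation: [2.476, 1.933, 0.001]
force: [-0.3, -0.4, -2.4]
opening: 0.0293
gripper_force: 25.0
```

move_arm([
  [0,0,0,0,0,0.06,20],
  [0,0,0,0,0,0.05,20],
  [0,0,0,0,0,0.03,20],
  [0,0,0,0,0,0,20],
  [0,0,0,0,0,0,20],
  [0,0,0,0,0,0,20],
  [0,0,0,0,0,0,20],
  [0,0,0,0,0,0,20],
  [0,0,0,0,0,0,20],
  [0,0,0,0,0,0,20],
])

```text
t: 21.5
tool_pos: [0.4861, 0.1424, 0.161]
orientation: [2.476, 1.933, 0.0]
force: [0.1, 0.3, 0.7]
opening: 0.0292
gripper_force: 25.0
```

Weight has gone off the wrist, so it is standing. I release, lift, and go above the handle.

move_arm([
  [0,0,0,0,0,0.02,48],
  [0,0,0,0,0,0,48],
  [0,0,0,0,0,0,48],
  [0,0,0,0,0,-0.3,48],
  [0,0,0,0,0,-0.8,48],
  [0,0,0,0,0,-1,48],
  [0,0,0,0,0,-1,48],
  [0,0,0,0.3,0.4,-0.4,48],
  [0,0,0,0.5,0.9,0,32],
  [0,0,0,0.4,0.8,0,32],
])

```text
t: 22.5
tool_pos: [0.5455, 0.1592, 0.2496]
orientation: [2.475, 1.933, 0.004]
force: [-0.8, -0.6, -0.3]
opening: 0.0364
gripper_force: 0.0
```

move_arm([
  [0,0,0,0.16,0.5,0,32],
  [0,0,0,0,0,0,32],
  [0,0,0,0,0,0,32],
  [0,0,0,0,0,0,32],
  [0,0,0,0,0,0,32],
  [0,0,0,0,0,0,32],
  [0,0,0,0,0,0,32],
  [0,0,0,0,0,0,32],
  [0,0,0,0,0,0,32],
  [0,0,0,0,0,0,32],
])

```text
t: 23.5
tool_pos: [0.5573, 0.1595, 0.2479]
orientation: [2.476, 1.933, 0.0]
force: [-0.1, 0.6, 0.4]
opening: 0.0322
gripper_force: 0.0
```

Run:
```python
from h import *
go(.5564,.1595,.142,n=1)
c=cam('wrist');W=world(c);save(c,'w4')
cc=np.array([.5564,.1595]);a=np.radians(-14);d=W[...,:2]-cc
X=d@[np.cos(a),np.sin(a)];Y=d@[-np.sin(a),np.cos(a)]
g=(W[...,2]>.145)&(W[...,2]<.166)&(abs(X)<.025)&(abs(Y)<.09)
dark=g&(c['frame'].max(-1)<80)
print(g.sum(),dark.sum(),'X',X[dark].mean(),'Y',np.percentile(Y[dark],[1,99]),'ztop',np.percentile(W[dark][:,2],95))
for y in np.arange(-.045,.09,.015):
    q=g&(abs(Y-y)<.005); print(y.round(3), q.sum(), X[q].min().round(4) if q.sum() else '', X[q].max().round(4) if q.sum() else '')
```

```text
[0.0, 0.0, -0.01, -0.01, -0.03, 4.24]
tool_pos [0.5573 0.1595 0.2479] t 23.5 open 0.032238199648553366 F [-0.1  0.6  0.4]
3740 2429 X -0.0014021788892275083 Y [-0.03808146  0.04900838] ztop 0.15990461792915767
-0.045 103 -0.0051 0.004
-0.03 271 -0.0099 0.0081
-0.015 279 -0.0105 0.008
0.0 292 -0.0104 0.0079
0.015 302 -0.0101 0.0079
0.03 331 -0.0108 0.0078
0.045 355 -0.012 0.0093
0.06 188 -0.0066 0.0032
0.075 198 -0.0065 0.0032
0.09 3 -0.002 -0.0005
```

View pics/w4.png

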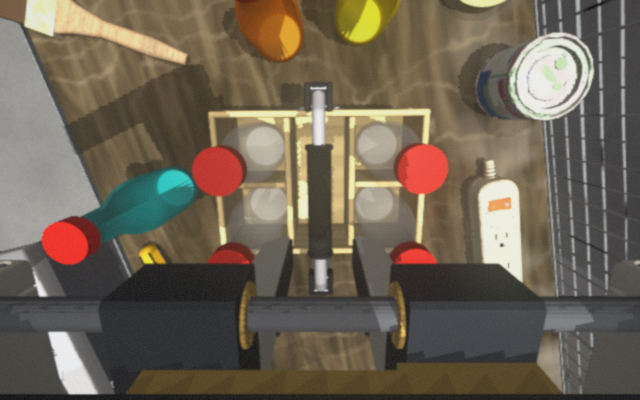

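All four caps stand in their cells (wrist (218,170), (422,168), (232,257), (413,257)). The handle roll is centred between the fingers at column 319, with the finger gap clear. I descend on it.

move_arm([
  [0,0,0,0.1,-0.08,0,30],
  [0,0,0,0,0,0.3,30],
  [0,0,0,0,0,0.6,30],
  [0,0,0,0,0,0.7,30],
  [0,0,0,0,0,0.7,30],
  [0,0,0,0,0,0.7,30],
  [0,0,0,0,0,0.6,30],
  [0,0,0,0,0,0.4,30],
  [0,0,0,0,0,0.2,30],
  [0,0,0,0,0,0,30],
])

```text
t: 24.55
tool_pos: [0.5555, 0.1624, 0.1421]
orientation: [-2.476, -1.933, 0.002]
force: [-0.7, 0.3, 0.9]
opening: 0.0299
gripper_force: 0.0
```

move_arm([
  [0,0,0,0,0,0,10],
  [0,0,0,0,0,0,10],
  [0,0,0,0,0,0,10],
  [0,0,0,0,0,0,10],
  [0,0,0,0,0,0,10],
  [0,0,0,0,0,0,10],
  [0,0,0,0,0,0,10],
  [0,0,0,0,0,0,10],
  [0,0,0,0,0,0,10],
  [0,0,0,0,0,0,10],
], force=35)

```text
t: 25.55
tool_pos: [0.5558, 0.1628, 0.1438]
orientation: [-2.476, -1.933, -0.0]
force: [-5.1, 0.7, 5.0]
opening: 0.0182
gripper_force: 35.0
```

move_arm([
  [0,0,0,0,0,-0.2,10],
  [0,0,0,0,0,-0.4,10],
  [0,0,0,0,0,-0.5,10],
  [0,0,0,0,0,-0.5,10],
  [0,0,0,0,0,-0.5,10],
  [0,0,0,0,0,-0.5,10],
  [0,0,0,0,0,-0.5,10],
  [0,0,0,0,0,-0.4,10],
  [0,0,0,0,0,-0.2,10],
  [0,0,0,0,0,0,10],
])

```text
t: 26.55
tool_pos: [0.5558, 0.1628, 0.2383]
orientation: [2.476, 1.933, 0.002]
force: [-7.9, 4.2, 0.9]
opening: 0.018
gripper_force: 35.0
```

move_arm([
  [0,0,0,0,0,-0.1,10],
  [0,0,0,0,0,-0.1,10],
  [0,0,0,0,0,-0.05,10],
  [0,0,0,0,0,0,10],
  [0,0,0,0,0,0,10],
  [0,0,0,0,0,0,10],
  [0,0,0,0,0,0,10],
  [0,0,0,0,0,0,10],
  [0,0,0,0,0,0,10],
  [0,0,0,0,0,0,10],
])

```text
t: 27.55
tool_pos: [0.5557, 0.1627, 0.243]
orientation: [-2.476, -1.933, -0.001]
force: [-3.0, 4.6, -1.3]
opening: 0.0183
gripper_force: 35.0
```

move_arm([
  [0,0,0,0,0,-0.05,10],
  [0,0,0,0,0,-0.05,10],
  [0,0,0,0,0,-0.03,10],
  [0,0,0,0,0,0,10],
  [0,0,0,0,0,0,10],
  [0,0,0,0,0,0,10],
  [0,0,0,0,0,0,10],
  [0,0,0,0,0,0,10],
  [0,0,0,0,0,0,10],
  [0,0,0,0,0,0,10],
])

```text
t: 28.55
tool_pos: [0.5557, 0.1627, 0.2454]
orientation: [-2.476, -1.933, 0.0]
force: [-1.0, 5.3, -6.5]
opening: 0.0181
gripper_force: 35.0
```

Run:
```python
from h import *
c=cam('scene');f=c['frame'][100:210,250:350,::-1]
cv2.imwrite('pics/p5.png',cv2.resize(f,(500,550),interpolation=2))
```

```text
(no output)
```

View pics/p5.png

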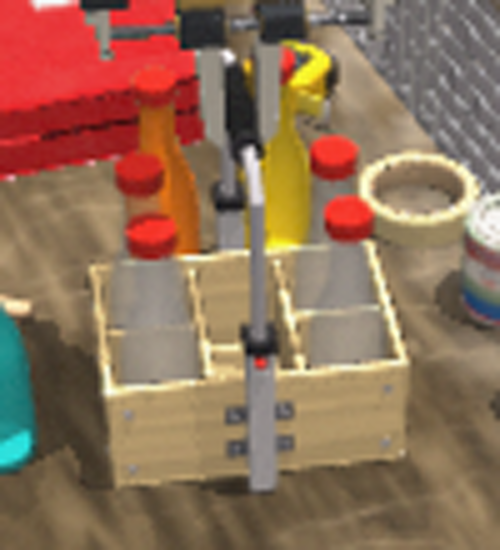

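The red button (262,363) now shows near the top of the -y sleeve, and the stop is felt (6.5 N). I ease down to the lock, let go and withdraw upward.

move_arm([
  [0,0,0,0,0,0.06,10],
  [0,0,0,0,0,0.06,10],
  [0,0,0,0,0,0,10],
  [0,0,0,0,0,0,10],
  [0,0,0,0,0,0,40],
  [0,0,0,0,0,0,40],
  [0,0,0,0,0,0,40],
  [0,0,0,0,0,0,40],
  [0,0,0,0,0,-0.3,40],
  [0,0,0,0,0,-0.7,40],
])

```text
t: 29.6
tool_pos: [0.5551, 0.1621, 0.2658]
orientation: [-2.476, -1.932, 0.005]
force: [0.5, 0.8, 1.2]
opening: 0.04
gripper_force: 0.0
```

move_arm([
  [0,0,0,0,0,-1,40],
  [0,0,0,0,0,-1,40],
  [0,0,0,0,0,-0.5,40],
  [0,0,0,0,0,0,40],
  [0,0,0,0,0,0,40],
  [0,0,0,0,0,0,40],
  [0,0,0,0,0,0,40],
  [0,0,0,0,0,0,40],
  [0,0,0,0,0,0,40],
  [0,0,0,0,0,0,40],
])

```text
t: 30.6
tool_pos: [0.5559, 0.1625, 0.3291]
orientation: [-2.476, -1.933, 0.001]
force: [-0.5, -0.9, 0.3]
opening: 0.04
gripper_force: 0.0
```

Run:
```python
from h import *
s=read_state();print(s['t'],s['tool_pos'],s['force'])
c=cam('wrist');W=world(c)
cc=np.array([.5564,.1595]);a=np.radians(-14);d=W[...,:2]-cc
X=d@[np.cos(a),np.sin(a)];Y=d@[-np.sin(a),np.cos(a)]
g=(abs(X)<.012)&(abs(Y)<.04)&(W[...,2]>.14)&(W[...,2]<.28)&(c['frame'].max(-1)<80)
print('grip top z',g.sum(),np.percentile(W[g][:,2],[50,95]))
c=cam('scene');f=c['frame'][60:290,220:430,::-1]
cv2.imwrite('pics/p6.png',cv2.resize(f,(540,592),interpolation=2))
```

```text
30.6 [0.55586291 0.16245709 0.32913724] [-0.46204218 -0.90275195  0.3006082 ]
grip top z 2489 [0.25564475 0.25745882]
```

View pics/p6.png

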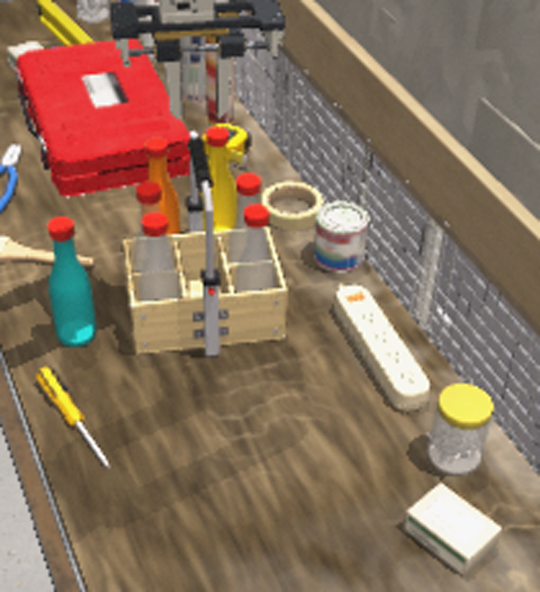

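The handle stays up on its own: the grip top is at 0.257 m, so the axis is about 0.248 m. The button is out at (211,291), four bottles stand in their cells, and the jar (458,430) and look-alikes are upright. I hand in.

```bash
python3 -c "
from plant import *
print(close_job())"
```

```text
the job is handed in; nothing more can be done
None
```

The job is handed in at about 31 s: both bench bottles stand upright in the two empty cells, the handle stays locked up with the red button out, and the other bottles and the jar still stand where they were.

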